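Turn the beam expander round in its cradle

TASK

The beam expander, the blue tube with one thicker end, was put into its cradle the wrong way round, with the thick end on the side of the round iris. Lift it clear, turn it end for end and lay it gently back in both saddles of the same cradle, in the middle, so that the thick end is now on the side of the square mirror mount. Do not strike the mirror mount or the iris, which stand close beside it.

Things in the scene. Friction and masses are not known exactly. Their poses are not given: they have to be found in the camera images.
- tube_mid (a point): centre of the beam expander, a loose level blue tube 190 mm long, 0.25 kg, balanced near this point. x runs along its centre line to the thick end: barrel of 30 mm diameter from x = -95 to +62, thick head of 46 mm diameter from +62 to +95. Grasp it across the barrel here, between the saddles. (A plain tube of one thickness in a second, equal cradle is a bystander.)
- cradle: fixed dark cradle under the expander; origin under its centre, on the table; x along the tube, z up. Base 130 x 60 x 12 mm; two 10 mm thick 90-degree V saddles, open upwards, at x = -42 and +42, lowest point z = 54, rims z = 81, 54 mm apart. A barrel seated in both has its centre line at z = 75. The tube's middle belongs over the origin, its thick end (now at +x) at -x.
- mirror: fixed mirror mount on a post: dark square plate 44 mm wide and high, 12 mm thick, two brass screws standing out 12 mm at its -x; top 125 mm above the table; origin under the post, on the table. It stands beside the cradle near its -x end, within the circle that the tube's ends would sweep.
- iris: fixed iris on a post: dark upright round disc of 46 mm diameter, 10 mm thick, its small lever topping out 130 mm above the table; origin under the post, on the table. It stands on the other side of the cradle near its +x end, within the circle that the tube's ends would sweep.
There are look-alikes about, which are no part of the job. Leave any brown look-alike of the part that bears tube_mid alone. Leave any red look-alike of the mirror alone.

How it is judged:
By the outcome, as a careful person would: the job done as asked, in the order asked, and still so for the second after the job is handed in, with the robot touching nothing.
It also fails if it takes over 40 s, if anything falls off the work surface, if the arm or the gripper's body presses on something with over 40 N, if the wrist force passes 120 N, or if a joint passes its speed limit or range.

ROBOT

A 6-joint arm with a two-finger parallel gripper is mounted at the origin on the work surface. World frame = base frame: x ahead of the robot, y to its left, z up, the work surface at z = 0. Lengths are in m, angles in rad, forces in N, time in s.
With the tool pointing down it reaches from about 0.35 to 0.975 m from the base axis. Payload 4.9 kg.
Tool frame: the origin (TCP) lies between the finger pads; the fingertips stand 19 mm ahead of it and the grasp point (between the pads) is the TCP; z points along the fingers, y is the direction in which the jaws open and shut (so a half turn about z gives the same grasp; the last joint's range is limited). The gripper opens to 85 mm and grips with 20 to 120 N. Pads are 22 mm wide; open, the fingers measure 114 mm over their backs; the gripper's body (76 mm by 85 mm) begins 54 mm behind the grasp point. The pads swing forward as they close: fully open they stand 13 mm farther back than shut.
Start: joints at [-1.448, 0.053, 1.613, -0, 1.476, -0.119], TCP at [0.15, -0.607, 0.25] pointing down, gripper open.
Joint ranges: [-3.01, 3.01], [-1.01, 2.22], [0.06, 2.58], [-1.02, 4.17], [0.09, 2.62], [-3.14, 3.14]. Speed limits (rad/s): [2.57, 2.57, 3.14, 3.14, 3.14, 3.14].

INTERFACE

Orientations are given as a unit quaternion [w, x, y, z].
In Python, from plant import state, grab_frame, calibration, job_done gives the robot as it stands. The module is installed in compiled form; this text tells all that it offers.
- The arm moves only by the tool servo_tool, never from a script. Its argument "deltas" is a list that holds one entry, the list of rows, each a list of 5 numbers: the finger opening in mm, from 0 to 85.4, then the shift along the world's x, y, z in mm, then the turn about the world's z in units of 6 degrees (1.0 is 6 degrees). A call has 1 to 5 rows; each row is the pose to reach, as a shift and turn from the pose commanded when the call began; what a row does not reach only later rows make up. A row lasts 1/8 s, in which the tool goes at most 62.5 mm and 10.7 degrees, less where a joint would pass 70% of its speed; a pose out of reach is approached as far as the arm can. A call with a gripper value outside its range is refused whole. The fingers move at their own pace and stop on an object; the grip force is fixed at half the most. Time passes only in rows, so rows that repeat a pose let the fingers close. It gives the time, the measured TCP pose, the force and the opening at its end, in the units of the state.
- state(): the state, without advancing time (a new reading comes with each control period).
- grab_frame(name): name is "scene" or "top"; returns the picture (420x560x3 uint8, red, green, blue); there is no depth.
- calibration(name): a dict with "intrinsics" (3x3 intrinsics, pixels), "world_from_camera" (4x4, takes a point from camera to world coordinates). Camera axes: x right, y down, z forward; pixel columns grow to the right and rows downward; lengths in m; the calibration is good to about 2 mm. A picture is of the moment at which its call begins. calibration takes no time and is no camera call.
- job_done(): hands the job in, once; it reports no verdict.
The state is a dict: "time": time; "joint_pos": joint angles; "joint_vel": joint speeds; "joint_efforts": joint torques, N m; "tool_pos": TCP position; "tool_rot": TCP orientation; "contact_force": force on the tool from outside, world axes, zero at the start; "ft_torque": the same for the moment, N m; "gripper_width": opening from 0.0 (shut) to 1.0 (fully open).
Only numpy, scipy, OpenCV 4.12 (cv2) and the standard library are available. Lean on these libraries where they do the work, as an engineer would, in place of code of your own. Each camera call takes 0.05 s, during which the arm holds its last target.

## Working session

There is one attempt and no reset: what is moved stays moved. The work goes in short steps, Python scripts to look and compute and a tool call to move; the robot and the scene stay as the last step left them, time stands still between calls to the robot, and variables do not carry over. Pictures are saved under pics/ and viewed, and the job is handed in when it is done.

Besides the shell and the picture viewer there is one more tool, called after "Emit:" as a command line: name --argument value ..., lists and objects as JSON in quotes. servo_tool: Moves the arm, as the interface text tells. Its arguments: {"type":"object","properties":{"deltas":{"type":"array","items":{"type":"array","items":{"type":"array","items":{"type":"number"}}}}},"required":["deltas"]}

```bash
mkdir -p pics; python3 - <<'E'
from plant import *
import cv2
for n in("scene","top"):
    f=grab_frame(n); cv2.imwrite(f"pics/{n}0.png",f[:,:,::-1]); c=calibration(n); print(c)
print(state())
E
```

```text
{'intrinsics': array([[495.40638702,   0.        , 268.51904906],
       [  0.        , 495.40638702, 209.39623802],
       [  0.        ,   0.        ,   1.        ]]), 'world_from_camera': array([[ 0.52961456,  0.64570993, -0.55006099,  1.16705858],
       [ 0.8482264 , -0.40660787,  0.33938476, -0.44452586],
       [-0.00451502, -0.64631937, -0.76305366,  0.97156315],
       [ 0.        ,  0.        ,  0.        ,  1.        ]])}
{'intrinsics': array([[413.36372278,   0.        , 269.21208078],
       [  0.        , 413.36372278, 208.59312835],
       [  0.        ,   0.        ,   1.        ]]), 'world_from_camera': array([[-2.81611368e-02, -9.97098006e-01,  7.07284701e-02,
         4.94725982e-01],
       [-9.99603356e-01,  2.80705050e-02, -2.27521304e-03,
        -7.03419948e-02],
       [ 2.83226513e-04, -7.07644887e-02, -9.97493011e-01,
         8.93349286e-01],
       [ 0.00000000e+00,  0.00000000e+00,  0.00000000e+00,
         1.00000000e+00]])}
{'time': 0.1, 'joint_pos': array([-1.44798821e+00,  5.32972159e-02,  1.61412870e+00,  1.86964479e-05,
        1.47599890e+00, -1.19026477e-01]), 'joint_vel': array([-0.00195008, -0.0009308 , -0.00271701, -0.00046918,  0.00097191,
        0.00058585]), 'joint_efforts': array([ 3.18664543e-04, -3.94899917e+01, -3.71362674e+01, -9.54471216e-05,
        3.92136863e-03, -1.28943459e-06]), 'tool_pos': array([ 0.14960307, -0.60629963,  0.24919869]), 'tool_rot': array([-9.16098990e-04,  9.92698098e-01,  1.20621921e-01,  7.57327136e-06]), 'contact_force': array([ 0.23538493, -0.72644353, -0.07950285]), 'ft_torque': array([-0.05422856, -0.00977667,  0.00603341]), 'gripper_width': 0.9996989417848626}
```

View pics/scene0.png

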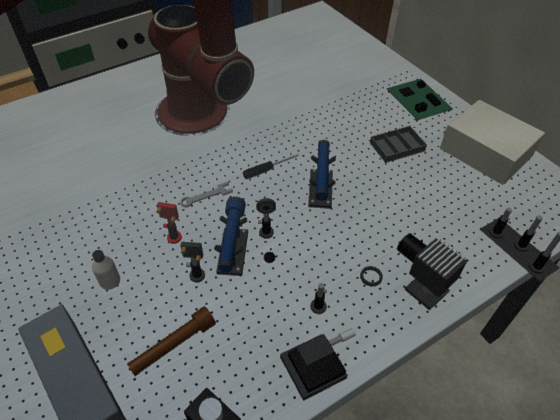

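View pics/top0.png

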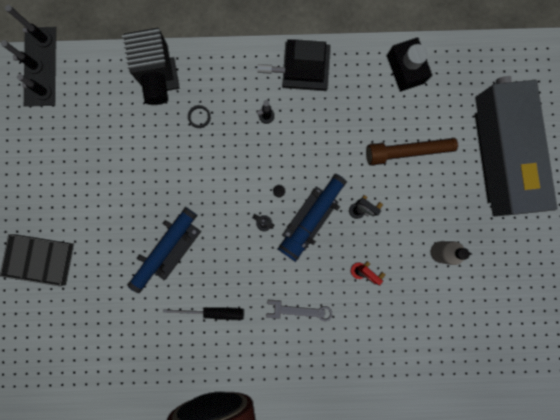

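Two blue tubes are candidates. Scene (232,235) / top (313,217) has a thicker end and stands between the dark iris and the mirror. Scene (322,170) / top (162,250) looks plain. The brown tube at top (412,150) and the red mount at top (367,272) are look-alikes. I'll confirm with enlarged crops.

```bash
python3 - <<'E'
import cv2,numpy as np
a=cv2.imread('pics/scene0.png')[130:290,150:350]; b=cv2.imread('pics/top0.png')[160:300,230:405]
a=cv2.resize(a,(400*1,320),interpolation=3);b=cv2.resize(b,(400,320),interpolation=3)
o=np.hstack([a,b]); o=np.clip(o.astype(float)*1.8,0,255).astype('uint8')
cv2.imwrite('pics/crop0.png',o)
for n in('scene','top'):
    im=cv2.imread(f'pics/{n}0.png');h=cv2.cvtColor(im,cv2.COLOR_BGR2HSV)
    m=cv2.inRange(h,(100,120,40),(125,255,255))
    k,l,s,c=cv2.connectedComponentsWithStats(m)
    for i in range(1,k):
        if s[i,4]>100: print(n,s[i],c[i])
E
```

```text
scene [316 143  13  48 482] [322.2966805  166.98340249]
scene [226 200  18  21 237] [234.17299578 208.94514768]
scene [219 220  19  42 477] [228.70649895 240.57861635]
top [ 283  179   60   77 1168] [312.74400685 217.86729452]
top [ 131  212   62   77 1216] [161.67927632 250.21299342]
```

View pics/crop0.png

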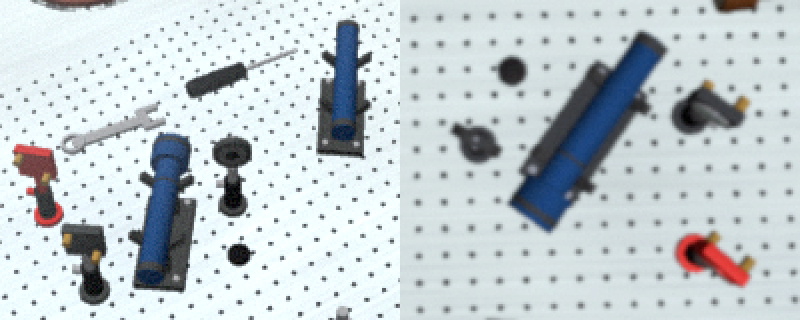

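The crops show the expander at scene (232,235) / top (313,217): it has a thick head near top (291,247) and the dark iris and mirror stand beside it. The other blue tube has one thickness throughout. Next I'll measure.

```bash
cat > h.py <<'E'
import numpy as np,cv2
from plant import *
def ray(n,uv):
    c=calibration(n);K=c['intrinsics'];T=c['world_from_camera']
    d=T[:3,:3]@np.linalg.solve(K,[uv[0],uv[1],1.]);return T[:3,3],d
def onz(n,uv,z):
    o,d=ray(n,uv);return o+d*(z-o[2])/d[2]
def proj(n,p):
    c=calibration(n);T=c['world_from_camera'];q=c['intrinsics']@(T[:3,:3].T@(np.asarray(p)-T[:3,3]));return q[:2]/q[2]
def tri(u1,u2):
    o,d=ray('top',u1);p,e=ray('scene',u2)
    A=np.array([d,-e]).T;s=np.linalg.lstsq(A,p-o,rcond=None)[0]
    a=o+s[0]*d;b=p+s[1]*e;return (a+b)/2,np.linalg.norm(a-b)
E
python3 - <<'E'
from h import *
im=cv2.imread('pics/top0.png');h=cv2.cvtColor(im,cv2.COLOR_BGR2HSV)
m=cv2.inRange(h,(100,120,35),(125,255,255))
k,l,s,c=cv2.connectedComponentsWithStats(m)
for i in range(1,k):
    if s[i,4]>500 and s[i,0]>250:
        pts=np.argwhere(l==i)[:,::-1].astype(float)
        W=np.array([onz('top',p,.078)[:2] for p in pts])
        m0=W.mean(0);u=np.linalg.svd(W-m0,full_matrices=0)[2][0];
        if u[0]>0:u=-u
        n=np.array([-u[1],u[0]])
        t=(W-m0)@u; q=(W-m0)@n
        print('mean',m0,'u',u,np.degrees(np.arctan2(u[1],u[0])),t.min(),t.max())
        for a in np.arange(-.1,.1,.01):
            k_=(t>=a)&(t<a+.01)
            if k_.sum()>3: print(round(a,3),k_.sum(),q[k_].min().round(4),q[k_].max().round(4))
def big(n,x0,y0,x1,y1,f,out):
    a=np.clip(cv2.imread(f'pics/{n}0.png')[y0:y1,x0:x1].astype(float)*2.2,0,255).astype('uint8')
    a=cv2.resize(a,None,fx=f,fy=f,interpolation=3)
    for v in range(x0-x0%10+10,x1,10): cv2.line(a,((v-x0)*f,0),((v-x0)*f,6 if v%50 else 18),(0,0,255),1)
    for v in range(y0-y0%10+10,y1,10): cv2.line(a,(0,(v-y0)*f),(6 if v%50 else 18,(v-y0)*f),(0,0,255),1)
    cv2.imwrite(out,a);print(a.shape)
big('top',245,170,390,268,5,'pics/t1.png')
big('scene',165,180,285,290,5,'pics/s1.png')
E
```

```text
mean [ 0.53180831 -0.15680675] u [-0.79813686  0.60247619] 142.9525517796967 -0.09075159022953448 0.07876853656679154
-0.1 4 -0.006 0.0039
-0.09 61 -0.0125 0.0117
-0.08 61 -0.0123 0.0113
-0.07 63 -0.0126 0.0117
-0.06 65 -0.0134 0.0124
-0.05 69 -0.013 0.0143
-0.04 72 -0.0133 0.0145
-0.03 70 -0.0137 0.0142
-0.02 71 -0.0134 0.0139
-0.01 71 -0.0132 0.0141
-0.0 71 -0.0135 0.014
0.01 73 -0.0142 0.0137
0.02 50 -0.0129 0.0132
0.03 76 -0.0141 0.0147
0.04 74 -0.0144 0.0139
0.05 77 -0.019 0.019
0.06 106 -0.0204 0.0202
0.07 91 -0.0202 0.0199
(490, 725, 3)
(550, 600, 3)
```

View pics/t1.png

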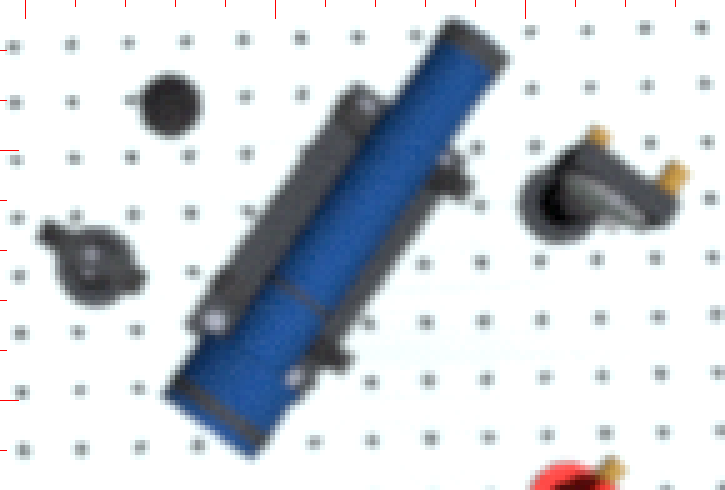

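View pics/s1.png

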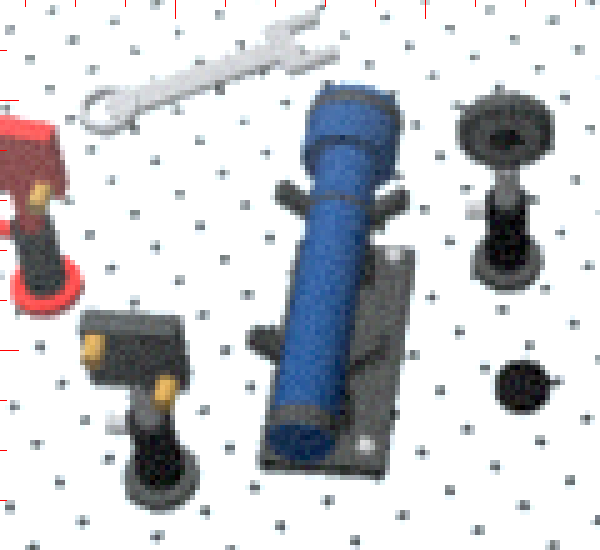

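```bash
python3 - <<'E'
from h import *
f=lambda x,y:(245+x/5-.4,170+y/5-.4); g=lambda x,y:(165+x/5-.4,180+y/5-.4)
print('tube ends z.075')
E=[np.mean([onz('top',f(*p),.075) for p in q],0)[:2] for q in ([(452,18),(508,60)],[(166,395),(252,457)])]
print(E,np.linalg.norm(E[0]-E[1]),'mid',np.mean(E,0))
S=[onz('top',f(*p),.0135)[:2] for p in((368,105),(214,320),(296,377),(452,158))]
print('screws',S,'ctr',np.mean(S,0))
for a,b in((0,1),(3,2)):
    d=S[b]-S[a];print(np.linalg.norm(d),np.degrees(np.arctan2(d[1],d[0])))
print('scene screws z.0135',onz('scene',g(396,253),.0135),onz('scene',g(365,443),.0135))
print('base far corner scene', onz('scene',g(415,250),.012),onz('scene',g(388,468),.012),onz('scene',g(262,462),.012))
print('mirror screws',tri(f(599,136),g(92,350)),tri(f(676,175),g(165,392)))
print('mirror base top',onz('top',f(558,202),.005),'scene',onz('scene',g(162,470),.005))
print('iris base',onz('scene',g(506,262),.005),'disc top centre',tri(f(93,265),g(505,130)))
print('iris lever',onz('top',f(48,232),.125), onz('top',f(135,280),.1))
# rim tips of saddles: top view
for p in((465,185),(345,360)): print('rim',onz('top',f(*p),.081))
for p in((285,190),(400,200),(255,340),(385,345)): print('rim s',onz('scene',g(*p),.081))
E
```

```text
tube ends z.075
[array([ 0.61112676, -0.21635542]), array([ 0.4606337 , -0.10345408])] 0.18813525001241765 mid [ 0.53588023 -0.15990475]
screws [array([ 0.59275843, -0.17825544]), array([ 0.50277904, -0.10947861]), array([ 0.47767869, -0.14348938]), array([ 0.56898716, -0.21330614])] ctr [ 0.53555083 -0.16113239]
0.11325432338415867 142.60707895203007
0.11494179917786168 142.59755825226352
scene screws z.0135 [ 0.50078917 -0.10496254  0.0135    ] [ 0.5890511  -0.17270145  0.0135    ]
base far corner scene [ 0.50310181 -0.09559918  0.012     ] [ 0.60560698 -0.17011006  0.012     ] [ 0.57201601 -0.21744694  0.012     ]
mirror screws (array([ 0.56011908, -0.26495668,  0.12033214]), np.float64(0.02957867729542737)) (array([ 0.56171589, -0.27014152,  0.09964594]), np.float64(0.0346608178550308))
mirror base top [ 0.5494055  -0.25958778  0.005     ] scene [ 0.54698356 -0.2569216   0.005     ]
iris base [ 0.52858527 -0.05891318  0.005     ] disc top centre (array([ 0.52516826, -0.05837241,  0.10080433]), np.float64(0.0034255403206180732))
iris lever [ 0.53617916 -0.04377807  0.125     ] [ 0.51815411 -0.0758098   0.1       ]
rim [ 0.55247016 -0.20703973  0.081     ]
rim [ 0.48507827 -0.15729603  0.081     ]
rim s [ 0.48816099 -0.15395784  0.081     ]
rim s [ 0.52183054 -0.11171122  0.081     ]
rim s [ 0.55665372 -0.20618926  0.081     ]
rim s [ 0.58964725 -0.15883202  0.081     ]
```

Emit:
servo_tool --deltas '[[[85, 30, 35, 0, -0.7], [85, 65, 75, 0, -1.5], [85, 105, 122, 0, -2.4], [85, 145, 168, 0, -3.3], [85, 185, 215, 0, -4.2]]]'

```text
time: 0.72
tool_pos: [0.3355, -0.39, 0.2499]
tool_rot: [-0.0, 0.995, -0.101, -0.0]
contact_force: [1.2, -0.4, -0.7]
gripper_width: 0.997
```

Emit:
servo_tool --deltas '[[[85, 40, 46, 0, -0.9], [85, 80, 93, 0, -1.8], [85, 120, 140, 0, -2.7], [85, 160, 186, 0, -3.6], [85, 200, 232, 0, -4.3]]]'

```text
time: 1.35
tool_pos: [0.5355, -0.1579, 0.25]
tool_rot: [0.0, 0.948, -0.32, -0.0]
contact_force: [-0.2, -0.6, 1.0]
gripper_width: 0.997
```

Emit:
servo_tool --deltas '[[[85, 0, 0, 0, 0], [85, 0, 0, 0, 0]]]'

```text
time: 1.6
tool_pos: [0.5343, -0.1597, 0.2497]
tool_rot: [0.0, 0.948, -0.318, -0.001]
contact_force: [0.5, 0.4, -0.5]
gripper_width: 0.996
```

Emit:
servo_tool --deltas '[[[85, 0, 0, -25, 0], [85, 0, 0, -65, 0], [85, 0, 0, -105, 0], [85, 0, 0, -140, 0], [85, 0, 0, -160, 0]]]'

```text
time: 2.22
tool_pos: [0.5328, -0.1607, 0.0881]
tool_rot: [-0.0, 0.948, -0.32, -0.002]
contact_force: [-0.5, 0.2, 0.0]
gripper_width: 0.993
```

Emit:
servo_tool --deltas '[[[85, 0, 0, -8, 0], [85, 0, 0, -14, 0], [85, 0, 0, -14, 0]]]'

```text
time: 2.6
tool_pos: [0.5352, -0.1601, 0.0771]
tool_rot: [0.0, 0.948, -0.319, 0.001]
contact_force: [0.3, 0.9, 0.5]
gripper_width: 0.998
```

```bash
cat > snap.py <<'E'
import sys;from h import *
t=sys.argv[1]
for n,(x0,y0,x1,y1) in (('top',(245,170,390,268)),('scene',(165,150,285,290))):
    im=grab_frame(n)[:,:,::-1];cv2.imwrite(f'pics/{n}{t}.png',im)
    a=np.clip(im[y0:y1,x0:x1].astype(float)*2.2,0,255).astype('uint8')
    cv2.imwrite(f'pics/{n}{t}c.png',cv2.resize(a,None,fx=4,fy=4,interpolation=3))
a=cv2.imread(f'pics/top{t}c.png');b=cv2.imread(f'pics/scene{t}c.png')
b=cv2.resize(b,None,fx=a.shape[0]/b.shape[0],fy=a.shape[0]/b.shape[0]) 
print(a.shape,b.shape);o=np.hstack([a,b])
if o.shape[1]>800:o=cv2.resize(o,(800,int(o.shape[0]*800/o.shape[1])))
cv2.imwrite(f'pics/{t}.png',o);print(state()['tool_pos'],state()['contact_force'],state()['time'])
E
python3 snap.py a
```

```text
(392, 580, 3) (392, 336, 3)
[ 0.53541177 -0.16008316  0.07744578] [-0.26430696  0.39726848  0.17404434] 2.7
```

View pics/a.png

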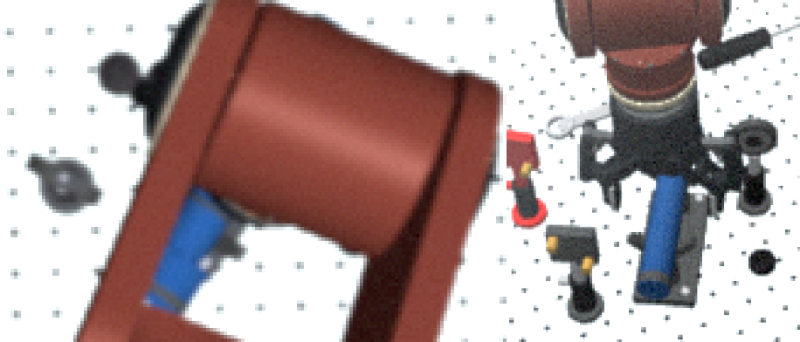

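The picture shows the open fingers straddling the barrel between the saddles, clear of mirror and iris. Closing now.

Emit:
servo_tool --deltas '[[[60, 0, 0, 0, 0], [40, 0, 0, 0, 0], [34, 0, 0, 0, 0], [15, 0, 0, 0, 0], [15, 0, 0, 0, 0]]]'

```text
time: 3.32
tool_pos: [0.5362, -0.1582, 0.0772]
tool_rot: [-0.002, 0.948, -0.319, 0.001]
contact_force: [4.5, 5.7, 1.9]
gripper_width: 0.329
```

Emit:
servo_tool --deltas '[[[15, 0, 0, 0, 0], [15, 0, 0, 0, 0], [15, 0, 0, 0, 0]]]'

```text
time: 3.7
tool_pos: [0.5362, -0.1582, 0.0772]
tool_rot: [-0.002, 0.948, -0.319, 0.001]
contact_force: [3.6, 6.2, 2.5]
gripper_width: 0.331
```

```bash
python3 -c "
from plant import *
s=state();print(s)"
```

```text
{'time': 3.7, 'joint_pos': array([-0.42211117,  0.06796086,  1.90294501,  0.00494268,  1.16855741,
        1.79528169]), 'joint_vel': array([ 1.47907930e-03, -6.11723143e-04, -4.71284249e-04,  6.25506160e-04,
       -6.75398495e-04,  2.63419451e-05]), 'joint_efforts': array([-4.18142438e+00, -3.42057467e+01, -3.10286307e+01, -1.85789622e+00,
        1.54551971e-01,  3.28681446e-03]), 'tool_pos': array([ 0.53622471, -0.15818406,  0.07720973]), 'tool_rot': array([-0.00215899,  0.94788271, -0.31860958,  0.00128394]), 'contact_force': array([3.59005904, 6.23308168, 2.49750943]), 'ft_torque': array([ 1.1089937 , -0.62644816,  0.00943346]), 'gripper_width': 0.3310545949188867}
```

Emit:
servo_tool --deltas '[[[15, 0.6, 1, 0, 0], [15, 1.2, 1.9, 0, 0], [15, 1.2, 1.9, 0, 0]]]'

```text
time: 4.08
tool_pos: [0.5363, -0.158, 0.0771]
tool_rot: [0.0, 0.948, -0.318, 0.0]
contact_force: [0.2, 3.0, 5.5]
gripper_width: 0.332
```

Emit:
servo_tool --deltas '[[[15, 0, 0, 3, 0], [15, 0, 0, 10, 0], [15, 0, 0, 25, 0], [15, 0, 0, 45, 0], [15, 0, 0, 65, 0]]]'

```text
time: 4.7
tool_pos: [0.5362, -0.1581, 0.1434]
tool_rot: [0.0, 0.948, -0.319, 0.001]
contact_force: [0.6, -0.1, -3.1]
gripper_width: 0.329
```

Emit:
servo_tool --deltas '[[[15, 0, 0, 25, 0], [15, 0, 0, 50, 0], [15, 0, 0, 70, 0], [15, 0, 0, 75, 0], [15, 0, 0, 75, 0]]]'

```text
time: 5.32
tool_pos: [0.5358, -0.1579, 0.2163]
tool_rot: [0.0, 0.948, -0.319, 0.0]
contact_force: [-0.1, 0.4, -4.0]
gripper_width: 0.334
```

```bash
python3 snap.py b
```

```text
(392, 580, 3) (392, 336, 3)
[ 0.53522787 -0.15762693  0.21496157] [ 0.44855154 -0.42788329 -3.69122711] 5.425
```

View pics/sceneb.png

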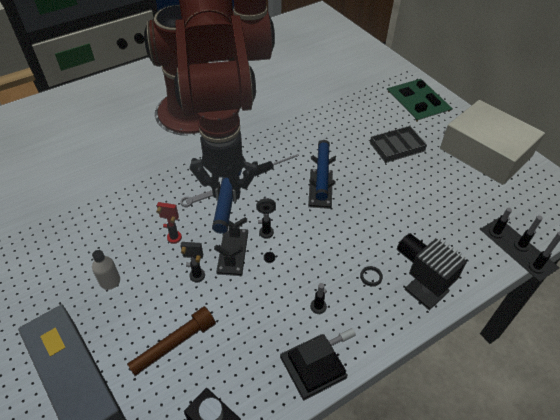

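The tube hangs level in the grip, with its thin end at scene (222,225), clear of the empty cradle at (233,250). Now I'll turn it 180°.

Emit:
servo_tool --deltas '[[[15, 0, 0, 0, 0.8], [15, 0, 0, 0, 2.2], [15, 0, 0, 0, 3.6], [15, 0, 0, 0, 5.0], [15, 0, 0, 0, 6.4]]]'

```text
time: 6.05
tool_pos: [0.5352, -0.1576, 0.2147]
tool_rot: [-0.001, 1.0, 0.013, -0.001]
contact_force: [0.3, 0.2, -2.7]
gripper_width: 0.332
```

Emit:
servo_tool --deltas '[[[15, 0, 0, 0, 1.4], [15, 0, 0, 0, 2.8], [15, 0, 0, 0, 4.2], [15, 0, 0, 0, 5.6], [15, 0, 0, 0, 7]]]'

```text
time: 6.68
tool_pos: [0.5352, -0.1576, 0.2147]
tool_rot: [-0.001, 0.929, 0.371, -0.001]
contact_force: [-0.1, -0.3, -2.7]
gripper_width: 0.33
```

Emit:
servo_tool --deltas '[[[15, 0, 0, 0, 1.4], [15, 0, 0, 0, 2.8], [15, 0, 0, 0, 4.2], [15, 0, 0, 0, 5.6], [15, 0, 0, 0, 7]]]'

```text
time: 7.3
tool_pos: [0.5352, -0.1576, 0.2146]
tool_rot: [-0.001, 0.734, 0.679, -0.001]
contact_force: [0.1, -0.2, -2.3]
gripper_width: 0.33
```

Emit:
servo_tool --deltas '[[[15, 0, 0, 0, 1.4], [15, 0, 0, 0, 2.8], [15, 0, 0, 0, 4.2], [15, 0, 0, 0, 5.6], [15, 0, 0, 0, 7]]]'

```text
time: 7.92
tool_pos: [0.5352, -0.1576, 0.2146]
tool_rot: [-0.001, 0.442, 0.897, -0.0]
contact_force: [-0.1, 0.6, -2.7]
gripper_width: 0.334
```

Emit:
servo_tool --deltas '[[[15, 0, 0, 0, 1.1], [15, 0, 0, 0, 2], [15, 0, 0, 0, 2.6], [15, 0, 0, 0, 2.6], [15, 0, 0, 0, 2.6]]]'

```text
time: 8.55
tool_pos: [0.5355, -0.1577, 0.2155]
tool_rot: [-0.001, 0.319, 0.948, 0.0]
contact_force: [0.1, -0.9, -2.8]
gripper_width: 0.33
```

```bash
python3 snap.py c; python3 -c "
from plant import *
s=state();print(s['tool_rot'],s['joint_pos'],s['tool_pos'])"
```

```text
(392, 580, 3) (392, 336, 3)
[ 0.53571452 -0.15785227  0.21594973] [-0.10743267 -0.13546483 -2.92543109] 8.65
[-2.85981974e-04  3.18782002e-01  9.47828019e-01  2.13169329e-05] [-4.19795555e-01 -8.17632894e-02  1.80384753e+00 -1.21525016e-05
  1.42008184e+00 -1.34170169e+00] [ 0.53571452 -0.15785227  0.21594973]
```

View pics/c.png

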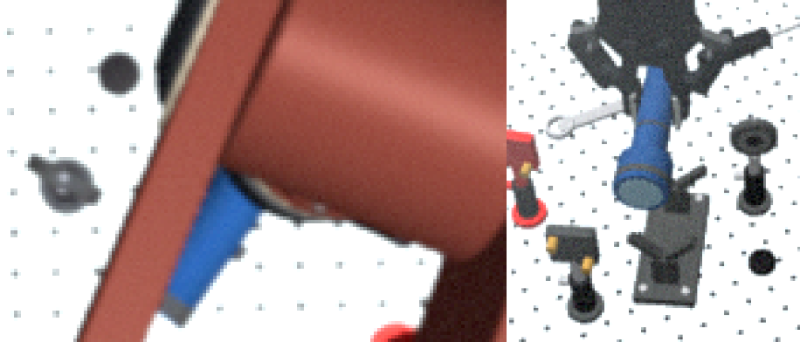

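View pics/scenecc.png

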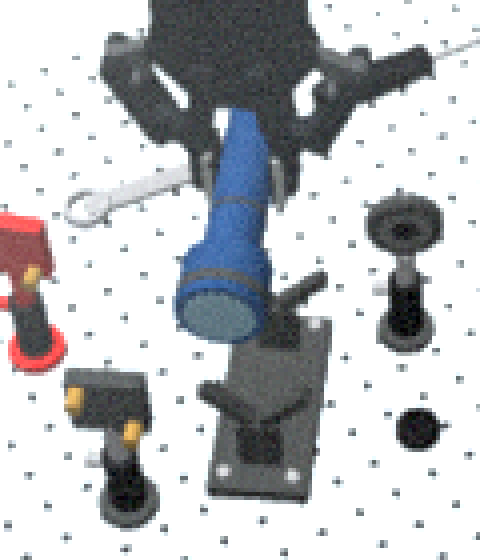

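```bash
python3 - <<'E'
from h import *
th=np.radians(142.75);u=np.array([np.cos(th),np.sin(th)]) # old thick dir
a=onz('scene',(165+302/5-.4,180+440/5-.4),.075)[:2]
b=onz('scene',(165+219/4-.4,150+315/4-.4),.075+.139)[:2]
print('thin face before',a,'thick face now',b, 'along diff (mm, + = toward old thick)',(b-a)@u*1e3, 'perp',(b-a)@[-u[1],u[0]]*1e3)
t=np.array([.536,-.158])
print('mid from before',a+.095*u,'mid now',b+.095*u)
# cradle: screws scene, corners
S=[onz('scene',(165+x/4-.4,150+y/4-.4),.0135)[:2] for x,y in((316,323),(293,475),(223,469))]
print(S,'diag ctr',(S[0]+S[2])/2)
for n in 'a': pass
# detect face ellipse by colour
im=cv2.imread('pics/scenec.png');h=cv2.cvtColor(im,cv2.COLOR_BGR2HSV)
print(h[226:234:2,212:228:2].tolist()[1])
E
```

```text
thin face before [ 0.61033826 -0.21241652] thick face now [ 0.61098944 -0.21394506] along diff (mm, + = toward old thick) -1.44355469745568 perp 0.8225715713442562
mid from before [ 0.53471807 -0.15491359] mid now [ 0.53536925 -0.15644213]
[array([ 0.50093045, -0.10561033]), array([ 0.58971539, -0.17241761]), array([ 0.56462039, -0.2045955 ])] diag ctr [ 0.53277542 -0.15510291]
[[98, 68, 60], [99, 59, 61], [102, 79, 58], [103, 58, 62], [99, 66, 62], [96, 63, 57], [97, 71, 61], [94, 67, 57]]
```

Emit:
servo_tool --deltas '[[[15, -1.2, 0.9, -15, 0], [15, -1.2, 0.9, -40, 0], [15, -1.2, 0.9, -70, 0], [15, -1.2, 0.9, -95, 0], [15, -1.2, 0.9, -110, 0]]]'

```text
time: 9.28
tool_pos: [0.5333, -0.1564, 0.1036]
tool_rot: [-0.002, 0.319, 0.948, 0.0]
contact_force: [-0.9, -0.8, -2.4]
gripper_width: 0.334
```

Emit:
servo_tool --deltas '[[[15, 0, 0, -9, 0], [15, 0, 0, -16, 0], [15, 0, 0, -21, 0], [15, 0, 0, -24, 0], [15, 0, 0, -24, 0]]]'

```text
time: 9.9
tool_pos: [0.5347, -0.157, 0.0824]
tool_rot: [0.0, 0.319, 0.948, -0.0]
contact_force: [0.6, -0.4, -3.8]
gripper_width: 0.329
```

```bash
python3 snap.py d
```

```text
(392, 580, 3) (392, 336, 3)
[ 0.53488204 -0.15710604  0.08267089] [-0.81371615  0.13266164 -3.25526033] 10.0
```

View pics/scenedc.png

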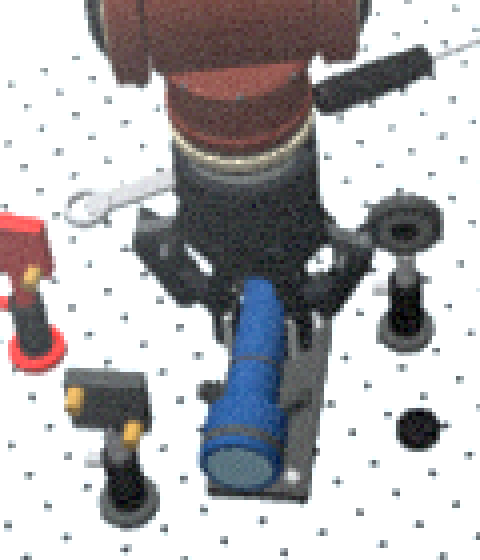

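The thick end is now at scene crop (241,460), on the mirror side, and the tube is about 6 mm above its seat. I'll lower it slowly.

Emit:
servo_tool --deltas '[[[15, 0, 0, -1.5, 0], [15, 0, 0, -3, 0], [15, 0, 0, -4, 0], [15, 0, 0, -4, 0]]]'

```text
time: 10.5
tool_pos: [0.5345, -0.157, 0.0781]
tool_rot: [-0.0, 0.319, 0.948, 0.0]
contact_force: [0.6, 0.4, -2.0]
gripper_width: 0.33
```

Emit:
servo_tool --deltas '[[[15, 0, 0, -0.7, 0], [15, 0, 0, -1.4, 0], [15, 0, 0, -1.4, 0]]]'

```text
time: 10.88
tool_pos: [0.5349, -0.157, 0.0772]
tool_rot: [0.0, 0.318, 0.948, 0.0]
contact_force: [0.2, 0.6, -1.0]
gripper_width: 0.329
```

Emit:
servo_tool --deltas '[[[15, 0, 0, -0.4, 0], [15, 0, 0, -0.8, 0], [15, 0, 0, -0.8, 0]]]'

```text
time: 11.25
tool_pos: [0.535, -0.157, 0.0771]
tool_rot: [0.0, 0.318, 0.948, 0.0]
contact_force: [-3.5, 1.3, 5.4]
gripper_width: 0.33
```

It is seated at the same height as before, 0.0771, with a light upward force. Releasing.

Emit:
servo_tool --deltas '[[[31, 0, 0, 0, 0], [34, 0, 0, 0, 0], [45, 0, 0, 0, 0], [65, 0, 0, 0, 0], [85, 0, 0, 0, 0]]]'

```text
time: 11.88
tool_pos: [0.5347, -0.157, 0.076]
tool_rot: [0.0, 0.319, 0.948, -0.0]
contact_force: [-0.0, 0.3, 0.6]
gripper_width: 0.929
```

Emit:
servo_tool --deltas '[[[85, 0, 0, 0, 0], [85, 0, 0, 0, 0], [85, 0, 0, 0, 0]]]'

```text
time: 12.25
tool_pos: [0.5346, -0.157, 0.0761]
tool_rot: [-0.0, 0.319, 0.948, 0.0]
contact_force: [-0.4, 0.5, -0.3]
gripper_width: 0.994
```

Emit:
servo_tool --deltas '[[[85, 0, 0, 10, 0], [85, 0, 0, 30, 0], [85, 0, 0, 70, 0], [85, 0, 0, 120, 0], [85, 0, 0, 170, 0]]]'

```text
time: 12.88
tool_pos: [0.5347, -0.157, 0.2496]
tool_rot: [0.001, 0.318, 0.948, -0.0]
contact_force: [0.8, 0.3, -0.4]
gripper_width: 0.995
```

Emit:
servo_tool --deltas '[[[85, -40, -50, 0, 0], [85, -85, -105, 0, 0], [85, -120, -160, 0, 0], [85, -155, -215, 0, 0], [85, -190, -265, 0, 0]]]'

```text
time: 13.5
tool_pos: [0.3514, -0.4123, 0.2485]
tool_rot: [0.001, 0.319, 0.948, -0.001]
contact_force: [-0.0, -0.7, -0.2]
gripper_width: 0.994
```

Emit:
servo_tool --deltas '[[[85, -40, -45, 0, 0], [85, -80, -90, 0, 0], [85, -120, -130, 0, 0], [85, -120, -130, 0, 0]]]'

```text
time: 14.0
tool_pos: [0.2298, -0.5429, 0.2479]
tool_rot: [0.0, 0.321, 0.947, -0.001]
contact_force: [0.2, -0.0, -0.1]
gripper_width: 0.996
```

```bash
python3 snap.py e
```

```text
(392, 580, 3) (392, 336, 3)
[ 0.23236984 -0.54079506  0.24746526] [0.45405433 0.52463863 0.02073398] 14.1
```

View pics/e.png

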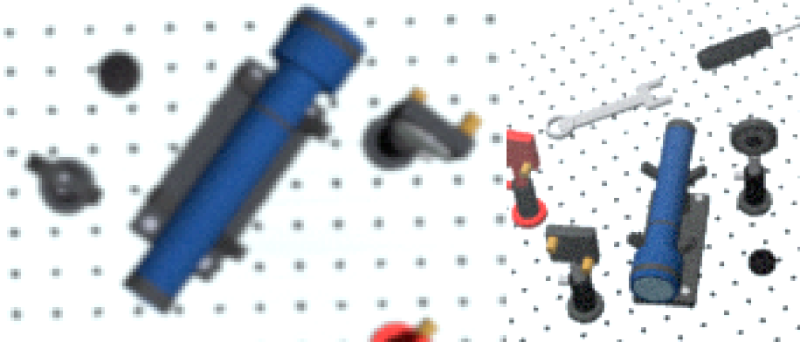

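```bash
cat > prof.py <<'E'
from h import *
import sys
th=np.radians(142.7);u=np.array([np.cos(th),np.sin(th)]);n=np.array([-u[1],u[0]]);c=np.array([.5356,-.1605])
def prof(cam,f,z,offs,ts):
    im=cv2.imread(f'pics/{cam}{f}.png').astype(np.float32)
    P=np.array([[proj(cam,[*(c+t*u+o*n),z]) for t in ts] for o in offs],dtype=np.float32)
    return cv2.remap(im,P[...,0],P[...,1],cv2.INTER_LINEAR).sum(2).mean(0)
ts=np.arange(-.115,.1151,.0005)
for f in sys.argv[1:]:
    p=prof('top',f,.075,np.arange(-.008,.0081,.002),ts)
    out=[]
    bg=np.median(np.r_[p[:12],p[-12:]])
    for sgn in(-1,1):
        k=np.where(sgn*ts>.08)[0]; k=k if sgn>0 else k[::-1]
        q=p[k];lo=q[:16].min();hi=q[-8:].mean();h=(lo+hi)/2
        i=np.where(q>h)[0][0];x=ts[k[i-1]]+(ts[k[i]]-ts[k[i-1]])*(h-q[i-1])/(q[i]-q[i-1]);out.append(x*1e3)
    print(f,'ends',np.round(out,2),'mid',np.mean(out),'len',out[1]-out[0])
    r=prof('top',f,.090,np.arange(-.006,.0061,.002),ts)
    k=(np.abs(ts)>.02)&(np.abs(ts)<.06);print(' ring',ts[k][np.argmin(r[k])]*1e3)
    # across
    for t0 in(-.03,0,.03):
        os=np.arange(-.03,.0301,.0005)
        im=cv2.imread(f'pics/top{f}.png');hh=cv2.cvtColor(im,cv2.COLOR_BGR2HSV)
        m=cv2.inRange(hh,(100,120,35),(125,255,255)).astype(np.float32)
        P=np.array([proj('top',[*(c+t0*u+o*n),.078]) for o in os],dtype=np.float32)
        v=cv2.remap(m,P[:,0][None],P[:,1][None],cv2.INTER_LINEAR)[0]>127
        print('  perp',t0,os[v].min()*1e3,os[v].max()*1e3)
E
python3 prof.py 0 e
python3 - <<'E'
import cv2,numpy as np
for f in '0e':
    a=np.clip(cv2.imread(f'pics/top{f}.png')[180:250,275:350].astype(float)*2.2,0,255).astype('uint8')
    cv2.imwrite(f'pics/z{f}.png',cv2.resize(a,None,fx=8,fy=8,interpolation=3))
E
```

```text
Traceback (most recent call last):
  File "prof.py", line 10, in <module>
    p=prof('top',f,.075,np.arange(-.008,.0081,.002),ts)
  File "prof.py", line 6, in prof
    P=np.array([[proj(cam,[*(c+t*u+o*n),z]) for t in ts] for o in offs],dtype=np.float32)
                 ~~~~^^^^^^^^^^^^^^^^^^^^^^
  File "h.py", line 9, in proj
    c=calibration(n);T=c['world_from_camera'];q=c['intrinsics']@(T[:3,:3].T@(np.asarray(p)-T[:3,3]));return q[:2]/q[2]
ValueError: time passes only in moves, steps and waits
```

View pics/ze.png

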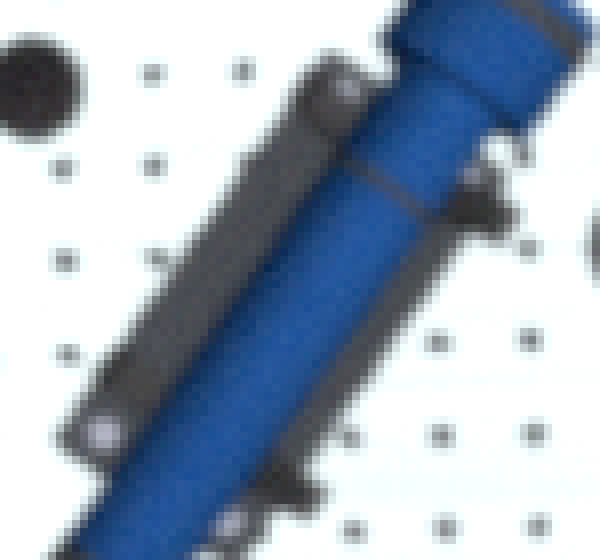

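View pics/z0.png

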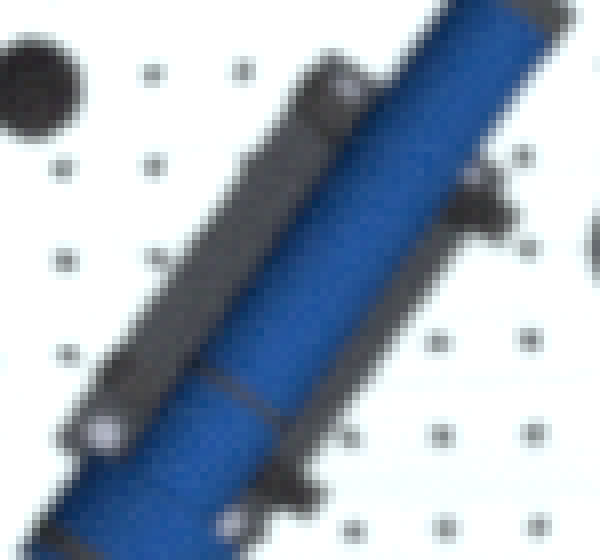

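```bash
sed -i 's/^from plant import \*/import plant\nfrom plant import *\n_C={}\ndef calibration(n):\n    if n not in _C:_C[n]=plant.calibration(n)\n    return _C[n]/' h.py; python3 prof.py 0 e
```

```text
0 ends [-96.39  95.56] mid -0.4147842110845801 len 191.94449474615524
 ring 32.50000000000013
  perp -0.03 -13.999999999999984 14.00000000000004
  perp 0 -13.499999999999984 13.000000000000039
  perp 0.03 -13.999999999999984 7.500000000000035
e ends [-97.37  96.57] mid -0.3981963943215092 len 193.93753574009935
 ring -59.99999999999996
  perp -0.03 -10.499999999999982 11.000000000000037
  perp 0 -13.499999999999984 13.000000000000039
  perp 0.03 -13.999999999999984 14.00000000000004
```

```bash
python3 - <<'E'
from h import *
th=np.radians(142.7);u=np.array([np.cos(th),np.sin(th)]);n=np.array([-u[1],u[0]]);c=np.array([.5356,-.1605])
def al(p,z):
    w=onz('top',(275+p[0]/8-.44,180+p[1]/8-.44),z)[:2]-c;return np.round([w@u*1e3,w@n*1e3],1)
print('screws',[al(p,.0135) for p in((348,88),(102,433),(472,175),(233,522))])
print('saddle tips',[al(p,.081) for p in((500,208),(305,492))])
print('base corners',[al(p,.012) for p in((330,48),(62,432))])
print('rings before/after z.09',al((243,397),.0895),al((390,187),.0895))
print('head step after',al((455,90),.098))
# scene thick face now + cradle screws
def sc(p,z):
    w=onz('scene',(165+p[0]-.4,150+p[1]-.4),z)[:2]-c;return np.round([w@u*1e3,w@n*1e3],1)
im=np.clip(cv2.imread('pics/scenee.png')[190:290,195:285].astype(float)*2.2,0,255).astype('uint8')
cv2.imwrite('pics/ze2.png',cv2.resize(im,None,fx=6,fy=6,interpolation=3))
E
```

```text
screws [array([-56.1, -20.8]), array([ 57.3, -20.7]), array([-56.4,  19.6]), array([56.2, 21.1])]
saddle tips [array([-42.7,  24.8]), array([42.3, 26. ])]
base corners [array([-62.4, -30.9]), array([ 63.2, -29.5])]
rings before/after z.09 [32.8 -0.3] [-29.9  -0.7]
head step after [-57.1  -2. ]
```

View pics/ze2.png

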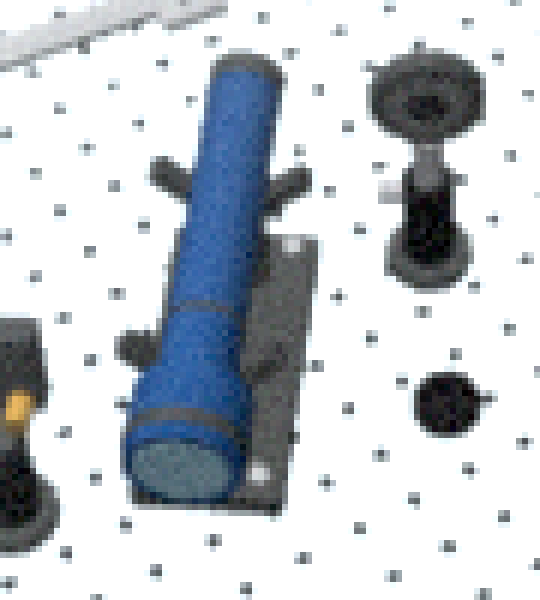

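```bash
python3 - <<'E'
from h import *
th=np.radians(142.7);u=np.array([np.cos(th),np.sin(th)]);n=np.array([-u[1],u[0]]);c=np.array([.5356,-.1605])
def sc(p,z):
    w=onz('scene',(195+p[0]/6-.42,190+p[1]/6-.42),z)[:2]-c;return np.round([w@u*1e3,w@n*1e3],1)
print('thick face',sc((186,470),.075))
print('saddle tips L',sc((160,160),.081),sc((125,335),.081),'R',sc((305,170),.081),sc((285,347),.081))
print('thin end top edge',sc((249,54),.09), 'ring',sc((203,304),.09))
print('screws',sc((291,244),.0135),sc((257,472),.0135))
E
```

```text
thick face [-91.6  -5.4]
saddle tips L [45.7 25. ] [-38.6  25. ] R [ 45.7 -31.7] [-38.7 -34.7]
thin end top edge [95.4 -3.6] ring [-28.4  -3.3]
screws [ 61.  -21.3] [-50.1 -22.3]
```

```bash
python3 -c "
from plant import *
print(state()['time'],abs(state()['joint_vel']).max());print(job_done())"
```

```text
14.1 0.035359801235998606
the job is handed in; nothing more can be done
None
```

The beam expander is turned end for end and lies in both saddles of its own cradle, with the thick end now on the mirror side. I handed the job in at 14.1 s.

- **How it went:** I gripped the barrel between the saddles, lifted it 140 mm, turned it 180° above the mirror and iris, then lowered it slowly. I opened the fingers, lifted away and retracted to one side. The highest contact force I read was about 8 N, and I never saw the tube, gripper or arm near the mirror or iris.
- **Seating:** The tool was at the same height when the tube was set down as when it was gripped (0.0771 m both times). The last pictures show the tube in line with the cradle.
- **Centring:** The two cameras disagree slightly. The top view puts the tube's middle about 1.8 mm towards the iris; the scene view puts it between 0 and 2 mm towards the mirror. Since the calibration is only good to about 2 mm, I took it as centred and did not grip it again.
- **Other checks:** The first view-to-view triangulation of the mirror's screws did not agree (about 30 mm apart), so I located the mirror from its base instead. One automatic reading of the tube's ring was also wrong, and I replaced it with positions read off enlarged crops.

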